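Fill the charger's spring magazine with block batteries and start it

ROBOT

A 6-joint arm with a two-finger parallel gripper is mounted at the origin on the work surface. World frame = base frame: x ahead of the robot, y to its left, z up, the work surface at z = 0. Lengths are in mm, angles in rad, forces in N, time in s.
With the tool pointing down it reaches from about 275 to 750 mm from the base axis. Payload 10.2 kg.
Tool frame: the origin (TCP) lies at the very end of the fingers, on their centre line; the grasp point (between the pads) lies 19 mm behind it; z points along the fingers, y is the direction in which the jaws open and shut (so a half turn about z gives the same grasp; the last joint's range is limited). The gripper opens to 85 mm and grips with 20 to 120 N. Pads are 22 mm wide; open, the fingers measure 114 mm over their backs; the gripper's body (76 mm by 85 mm) begins 54 mm behind the grasp point. The pads swing forward as they close: fully open they stand 13 mm farther back than shut.
Start: joints at [-1.474, 0.313, 1.498, -0, 1.331, -0.223], TCP at [165.035, -498.392, 231.294] pointing down, gripper open.
Joint ranges: [-2.94, 2.94], [-0.97, 2.17], [0.19, 2.56], [-1.23, 4.37], [0.02, 3.11], [-2.88, 2.88]. Speed limits (rad/s): [2.39, 2.39, 3.01, 3.14, 3.14, 3.14].

INTERFACE

Orientations are given as a unit quaternion [w, x, y, z].
In Python, from rig import readout, cams, finish_job gives the robot as it stands. The module is installed in compiled form; this text tells all that it offers.
- The arm moves only by the tool carry_out, never from a script. Its argument "steps" is one flat list of numbers, 7 for each row, row after row: the shift along the tool's x, y, z in cm, then the turn, a rotation vector about the tool's x, y, z in units of 5 degrees (1.0 is 5 degrees), then the opening, from -1 (shut) to 1 (fully open), so that 0 is half open. In form: [x, y, z, ax, ay, az, hand, x, y, z, ax, ay, az, hand, ...]. A call has 1 to 20 rows; each row shifts and turns the commanded pose from where the row before left it, along the tool's axes as they then stand; what a row does not reach is not made up. A row lasts 1/12 s, in which the tool goes at most 41.7 mm and 7.16 degrees, less where a joint would pass 70% of its speed; a pose out of reach is approached as far as the arm can. A call with a gripper value outside its range is refused whole. The fingers move at their own pace and stop on an object; "grip_force" is the grip in N (left out, the last holds). Time passes only in rows, so rows that do not move let the fingers close. It gives the time, the measured TCP pose, the force and the opening at its end, in the units of the state.
- readout.sense(): the state, without advancing time (a new reading comes with each control period).
- cams.capture(name): name is "scene" or "top" or "wrist"; returns the picture (400x640x3 uint8, red, green, blue); there is no depth.
- cams.calibration(name): a dict with "fx", "fy", "cx", "cy" (pixels), "R" (3x3) and "t" (3): a world point X has camera coordinates R X + t; the wrist camera has in their place "T_tool_cam" (4x4, takes a point from camera to tool coordinates, whose origin is the TCP and whose axes are the flange's). Camera axes: x right, y down, z forward; pixel columns grow to the right and rows downward; lengths in mm; the calibration is good to about 2 mm. A picture is of the moment at which its call begins: read the wrist's pose just before it. calibration takes no time and is no camera call.
- finish_job(): hands the job in, once; it reports no verdict.
The state is a dict: "time_s": time; "joints": joint angles; "dq": joint speeds; "tau": joint torques, N m; "eef_pos": TCP position; "ee_rot": TCP orientation; "force": force on the tool from outside, world axes, zero at the start; "wrist_torque": the same for the moment, N m; "grip_width": opening from 0.0 (shut) to 1.0 (fully open).
Only numpy, scipy, OpenCV 4.12 (cv2) and the standard library are available. Lean on these libraries where they do the work, as an engineer would, in place of code of your own. Each camera call takes 0.05 s, during which the arm holds its last target.

TASK

Load the two loose nine-volt batteries into the charger's spring magazine, lying flat with their snap studs towards the red button: push each one down past the four spring lips until they snap over its top and it stays down by itself. The second only just fits, so feel your way and stop gently as soon as the stack grounds; then press the red button fully down to start the charge. Leave the other things on the bench where they are.

Things in the scene. Friction and masses are not known exactly. Their poses are not given: they have to be found in the camera images.
- charger: Grey bench charger, case 110 x 150 mm, deck 38 mm up, fixed to the bench. Origin: underside centre, on the bench; z up, +y towards the magazine, -y towards the red button. Through its deck stands the black magazine sleeve, an open well centred at x 0, y +28 mm, 29 mm wide (x) and 51 mm long (y), for two batteries stacked flat, studs to -y.
- mouth_low (a point): Centre of the magazine's mouth, level with the lips' flat undersides, when the sleeve is in its lowest place: charger x 0, y +28, z 54 mm (charger's axes). The sleeve is height-adjustable and clamped tight by knurled screws, with lips, follower and bottom stop, anywhere from 0 to 20 mm higher; the last user's setting is not measured: find it by touch or eye. Heights below count from this mouth.
- mouth_high (a point): The same point when the sleeve is clamped in its highest place, 20 mm up. Cheeks close the sleeve's two ends (y) to 14 mm above the mouth, flared outwards to 20 mm. Its long sides have only corner guides of the same height; the middle 30 mm of the length is open on both sides down to the deck, so fingers can stand beside a battery there, and shut fingertips can press one down past the mouth.
- lip (a point): Inner edge of one of four spring-steel lips (sleeve lowest), 6 mm wide, over the long sides, 19 mm each side of mid-length. Each reaches 3 mm over a battery and slopes up outwards at 50 degrees to 8 mm above its flat underside. A battery laid on the shut lips has its top 23 mm above the mouth. Opening them takes 9 to 17 N over the first 5 mm, then 4 to 6 N; when its top is level with the mouth they snap back over it.
- block_a_centre (a point): Centre of one loose battery, a nine-volt block battery, a flat metal-jacketed block 46 mm long, 26.5 mm wide and 17.5 mm thick (46 g), plus two 2.5 mm snap studs on one short end (48.5 mm overall). It lies flat on the bench. x points along its length towards the studs, y across its width, z through its thickness.
- block_b_centre (a point): Centre of the other loose battery: same size, mass and axes. A spring follower in the sleeve carries the stack and pushes it up against the lips with 3 to 4.6 N. Past the snap the first battery loaded has 19 mm of spare travel, but the second only 1.5 mm before the stack grounds on the rigid bottom stop: squeeze the two batteries together with no more than 20 N there.
- block_a_studs (a point): Middle of the stud end of the first loose battery, 24.25 mm along x from its centre.
- block_b_studs (a point): Middle of the stud end of the second loose battery.
- start_button_top (a point): Centre of the top of the red round start button (26 mm across, in a black collar 12 mm high) on the charger's deck, at x = 0, y = -45 mm, 60 mm above the charger's origin when not pressed.
- start_button (a joint): Travel of the red button in m: 0 released, 0.006 fully down (5 N spring, comes back by itself); from 0.0045 it counts as fully down.
- pulley: Cast aluminium belt pulley lying flat, 90 mm across, 26 mm high; origin underneath its centre. Bystander.
- plug_a: Nickel spark plug lying on its side, 67 mm long, 18 mm thick; origin underneath. Bystander.
- plug_b: Another spark plug. Bystander.
- probe_holder: Bent-steel stand with two multimeter probes, 70 x 110 mm and about 138 mm high; origin under its base. Bystander.
There are look-alikes about, which are no part of the job. What is shaped like the part that bears block_a_centre but green or turquoise is not meant.

How it is judged:
By the outcome, as a careful person would: the job done as asked, in the order asked, and still so for the second after the job is handed in, with the robot touching nothing.
It also fails if it takes over 67 s, if anything falls off the work surface, if the arm or the gripper's body presses on something with over 40 N, if the wrist force passes 120 N, or if a joint passes its speed limit or range.

## Working session

There is one attempt and no reset: what is moved stays moved. The work goes in short steps, Python scripts to look and compute and a tool call to move; the robot and the scene stay as the last step left them, time stands still between calls to the robot, and variables do not carry over. Pictures are saved under pics/ and viewed, and the job is handed in when it is done.

Besides the shell and the picture viewer there is one more tool, called after "Request:" as a command line: name --argument value ..., lists and objects as JSON in quotes. carry_out: Moves the arm, as the interface text tells. Its arguments: {"type":"object","properties":{"steps":{"type":"array","items":{"type":"number"}},"grip_force":{"type":"number"}},"required":["steps"]}

```bash
mkdir -p pics; python3 - <<'E'
from rig import readout,cams
import cv2,json
s=readout.sense(); print({k:s[k] for k in ("time_s","eef_pos","ee_rot","force","grip_width")})
for n in ("scene","top","wrist"):
    im=cams.capture(n); cv2.imwrite(f"pics/{n}0.png",im[:,:,::-1]); c=cams.calibration(n); print(n,c)
E
```

```text
{'time_s': 0.0, 'eef_pos': array([ 164.99753739, -498.13697316,  230.74838513]), 'ee_rot': array([-6.26360700e-04,  9.87242288e-01,  1.59223963e-01,  3.37226212e-05]), 'force': array([ 0.2355095 , -0.12185386,  0.28406102]), 'grip_width': 1.0000578615355717}
scene {'fx': 467.7464697485395, 'fy': 467.7464697485395, 'cx': 322.0638477325132, 'cy': 202.23184184868768, 'R': array([[-0.62601613,  0.77962374,  0.01704781],
       [ 0.44024647,  0.37138105, -0.8174712 ],
       [-0.64365119, -0.50424491, -0.57571713]]), 't': array([ 409.22933626, -150.42188642, 1514.7255695 ])}
top {'fx': 403.5923727895055, 'fy': 403.5923727895055, 'cx': 323.1797813552393, 'cy': 197.69078572155792, 'R': array([[ 0.02571924, -0.999642  ,  0.00737452],
       [-0.99014891, -0.02648928, -0.1374898 ],
       [ 0.13763592, -0.00376574, -0.99047573]]), 't': array([-71.09399102, 572.82064488, 813.48529933])}
wrist {'fx': 355.8628847690225, 'fy': 355.8628847690225, 'cx': 321.54489754520637, 'cy': 197.28582988450492, 'T_tool_cam': array([[ 1.82156367e-04, -9.65633982e-01, -2.59905713e-01,
         6.55996913e+01],
       [ 9.99999866e-01,  5.01155587e-05,  5.14659928e-04,
         2.33934611e-02],
       [-4.83947796e-04, -2.59905772e-01,  9.65633862e-01,
        -1.42467730e+02],
       [ 0.00000000e+00,  0.00000000e+00,  0.00000000e+00,
         1.00000000e+00]])}
```

View pics/scene0.png

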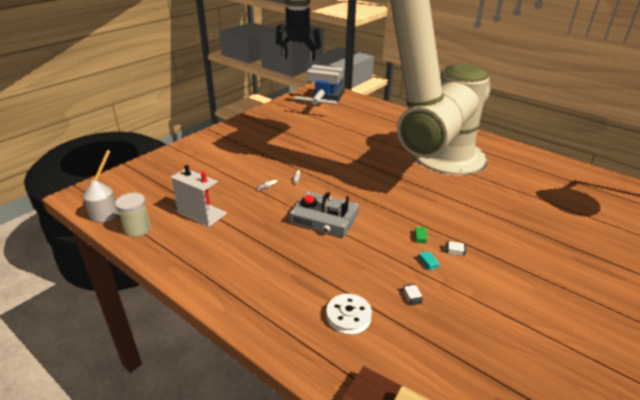

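View pics/top0.png

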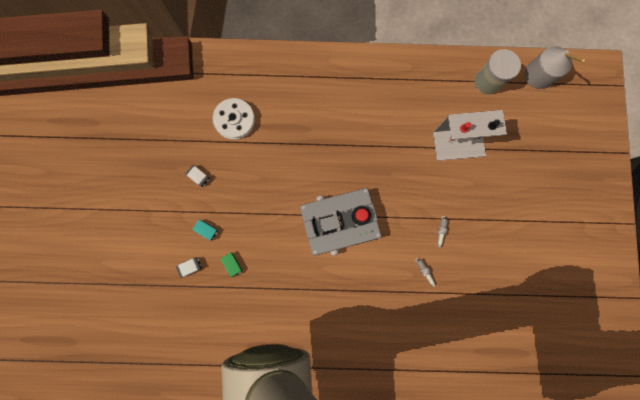

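View pics/wrist0.png

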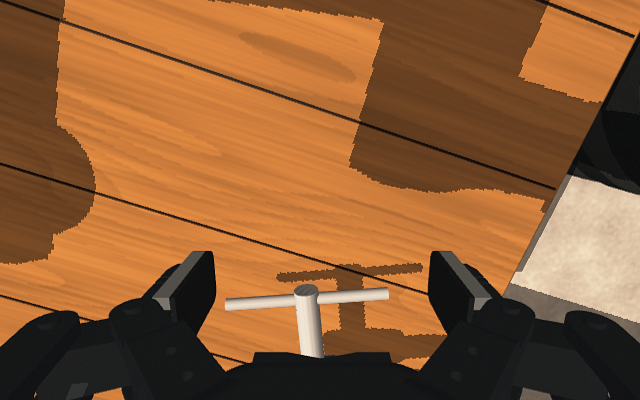

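The top view shows white batteries at about (198,176) and (189,267), green and turquoise decoys at (231,264) and (205,230), and the charger at (340,222) with its red button at (362,215). I'll zoom in and measure.

```bash
cat > h.py <<'E'
import numpy as np, cv2
from rig import readout,cams
from scipy.spatial.transform import Rotation as Ro
def ray(name,uv,z,pose=None):
    c=cams.calibration(name); d=np.array([(uv[0]-c['cx'])/c['fx'],(uv[1]-c['cy'])/c['fy'],1.])
    if name=='wrist':
        p,q=pose; R=Ro.from_quat([q[1],q[2],q[3],q[0]]).as_matrix(); T=c['T_tool_cam']
        o=R@T[:3,3]+p; w=R@T[:3,:3]@d
    else:
        o=-c['R'].T@c['t']; w=c['R'].T@d
    return o+w*(z-o[2])/w[2]
def proj(name,X,pose=None):
    c=cams.calibration(name)
    if name=='wrist':
        p,q=pose; R=Ro.from_quat([q[1],q[2],q[3],q[0]]).as_matrix(); T=c['T_tool_cam']
        x=T[:3,:3].T@(R.T@(np.array(X)-p)-T[:3,3])
    else: x=c['R']@np.array(X)+c['t']
    return np.array([c['fx']*x[0]/x[2]+c['cx'],c['fy']*x[1]/x[2]+c['cy']])
def st():
    s=readout.sense(); return np.array(s['eef_pos']),np.array(s['ee_rot']),s
E
python3 - <<'E'
import cv2
from h import *
im=cv2.imread('pics/top0.png')
a=cv2.resize(im[150:290,165:255],None,fx=5,fy=5,interpolation=cv2.INTER_CUBIC)[:600]
b=cv2.resize(im[180:265,290:390],None,fx=7,fy=7,interpolation=cv2.INTER_CUBIC)
cv2.imwrite('pics/za.png',cv2.resize(im[150:290,165:255],(385,600),interpolation=cv2.INTER_CUBIC)); cv2.imwrite('pics/zb.png',b)
hsv=cv2.cvtColor(im,cv2.COLOR_BGR2HSV)
for nm,uv in (('A',(198,176)),('B',(189,267))):
    m=((hsv[:,:,1]<60)&(hsv[:,:,2]>120)).astype('uint8'); 
    n,l,s,c=cv2.connectedComponentsWithStats(m); k=l[uv[1],uv[0]]; print(nm,c[k],s[k]); 
    r=cv2.minAreaRect(np.argwhere(l==k)[:,::-1].astype(np.float32)); print(r, ray('top',c[k],17.5), [ray('top',p,17.5).round(0)[:2] for p in cv2.boxPoints(r)])
m=((hsv[:,:,1]>180)&((hsv[:,:,0]<5)|(hsv[:,:,0]>174))&(hsv[:,:,2]>100)).astype('uint8'); n,l,s,c=cv2.connectedComponentsWithStats(m)
for k in range(1,n): print('red',c[k],s[k], ray('top',c[k],60))
for nm,uv in (('chc',(340,222)),):print(ray('top',uv,38))
E
```

```text
A [195.93939394 174.73737374] [187 166  19  18 198]
((195.8536834716797, 174.6829376220703), (15.929723739624023, 12.493901252746582), 38.65980529785156) [620.71927732 222.75176523  17.5       ] [array([620., 245.]), array([643., 230.]), array([621., 201.]), array([599., 216.])]
B [187.2300885  267.36725664] [178 259  20  18 226]
((187.2113494873047, 267.35052490234375), (12.996430397033691, 17.565488815307617), 66.03751373291016) [421.2316462  227.37416837  17.5       ] [array([426., 250.]), array([441., 217.]), array([417., 205.]), array([401., 237.])]
red [465.28301887 127.01886792] [461 123  10   9  53] [ 731.02544534 -353.37173047   60.        ]
red [361.67768595 214.44628099] [356 209  12  12 121] [ 539.07445674 -135.88984317   60.        ]
[524.11838849 -92.72240793  38.        ]
```

View pics/za.png

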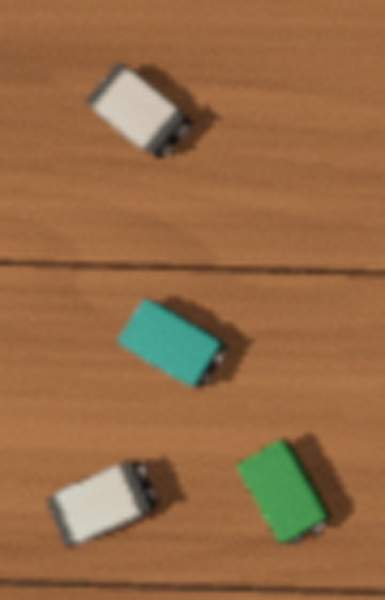

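View pics/zb.png

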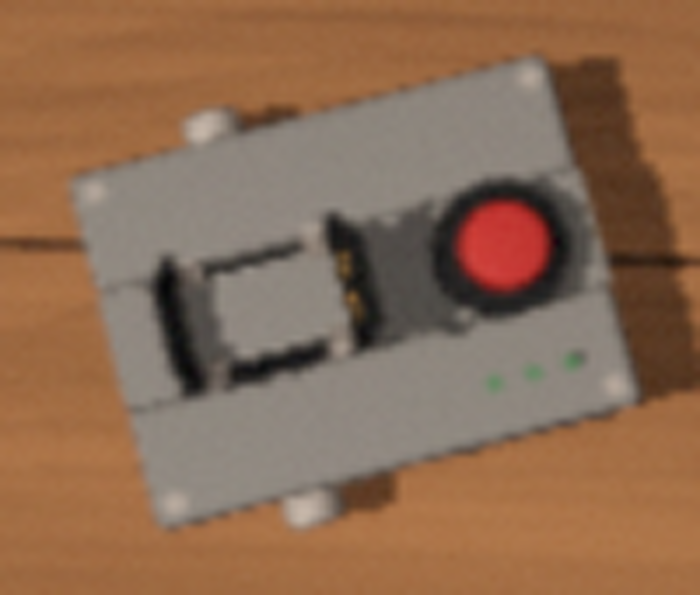

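```bash
python3 - <<'E'
from h import *
z=[(72,183),(540,57),(637,400),(163,525)]
P=[ray('top',(290+u/7-.43,180+v/7-.43),38)[:2] for u,v in z]
for p in P: print(p.round(1))
P=np.array(P); c=P.mean(0); print('c',c, [np.linalg.norm(P[i]-P[(i+1)%4]).round(1) for i in range(4)])
d=(P[0]+P[3]-P[1]-P[2]); yax=d/np.linalg.norm(d); print('yaxis',yax,np.degrees(np.arctan2(yax[1],yax[0])), c+28*yax, c-45*yax)
E
```

```text
[556.3  -7.2]
[ 598.6 -148.1]
[ 495.5 -178.3]
[454.9 -37.7]
c [526.34712691 -92.81877696] [np.float64(147.1), np.float64(107.4), np.float64(146.3), np.float64(105.9)]
yaxis [-0.28274793  0.95919425] 106.42427824530728 [518.43018496 -65.96133795] [ 539.07078361 -135.98251823]
```

Request:
carry_out --steps '[2.95,-1.87,0,0,0,0,1,2.95,-1.87,0,0,0,0,1,2.95,-1.87,0,0,0,0,1,2.95,-1.87,0,0,0,0,1,2.95,-1.87,0,0,0,0,1,2.95,-1.87,0,0,0,0,1,2.95,-1.87,0,0,0,0,1,2.95,-1.87,0,0,0,0,1,2.95,-1.87,0,0,0,0,1,2.95,-1.87,0,0,0,0,1,2.95,-1.87,0,0,0,0,1,2.95,-1.87,0,0,0,0,1,2.95,-1.87,0,0,0,0,1,2.95,-1.87,0,0,0,0,1,2.95,-1.87,0,0,0,0,1,2.95,-1.87,0,0,0,0,1]'

```text
time_s: 1.48
eef_pos: [519.8, -64.3, 231.2]
ee_rot: [-0.0, 0.987, 0.159, -0.0]
force: [0.1, -1.1, -0.8]
grip_width: 1.004
```

Request:
carry_out --steps '[0,0,0,0,0,-1.35,1,0,0,0,0,0,-1.35,1,0,0,0,0,0,-1.35,1,0,0,0,0,0,-1.35,1,0,0,0,0,0,-1.35,1,0,0,0,0,0,-1.35,1,0,0,0,0,0,-1.35,1,0,0,0,0,0,-1.35,1,0,0,0,0,0,-1.35,1,0,0,0,0,0,-1.35,1,0,0,0,0,0,-1.35,1,0,0,0,0,0,-1.35,1,0,0,0,0,0,-1.4,1,0,0,0,0,0,0,1,0,0,0,0,0,0,1]'

```text
time_s: 2.73
eef_pos: [519.0, -65.9, 231.1]
ee_rot: [-0.0, 0.601, 0.799, -0.0]
force: [-0.8, -0.3, -0.4]
grip_width: 0.999
```

```bash
cat >> h.py <<'E'
def show():
    p,q,s=st(); R=Ro.from_quat([q[1],q[2],q[3],q[0]]).as_matrix()
    print('t',round(s['time_s'],2),'p',p.round(1),'psi',np.degrees(np.arctan2(R[1,0],R[0,0])).round(2),'z',R[:,2].round(4),'F',np.array(s['force']).round(1),'g',round(s['grip_width'],3),'j6',round(s['joints'][5],2))
    return p,q,s
def snap(nm,name='wrist'):
    import json
    p,q,s=show(); im=cams.capture(name)[:,:,::-1]; cv2.imwrite(f'pics/{nm}.png',im)
    json.dump([list(p),list(q)],open(f'pics/{nm}.json','w')); return im,(p,q)
def load(nm):
    import json
    a=json.load(open(f'pics/{nm}.json')); return cv2.imread(f'pics/{nm}.png'),(np.array(a[0]),np.array(a[1]))
def crop(nm,out,x,y,w,h,f):
    im=cv2.imread(f'pics/{nm}.png')[y:y+h,x:x+w]; cv2.imwrite(f'pics/{out}.png',cv2.resize(im,None,fx=f,fy=f,interpolation=cv2.INTER_CUBIC))
E
python3 -c "
from h import *
snap('w1')"
```

```text
t 2.73 p [519.  -65.9 231.1] psi 106.12 z [-4.e-04  1.e-04 -1.e+00] F [-0.8 -0.3 -0.4] g 0.999 j6 -0.63
```

View pics/w1.png

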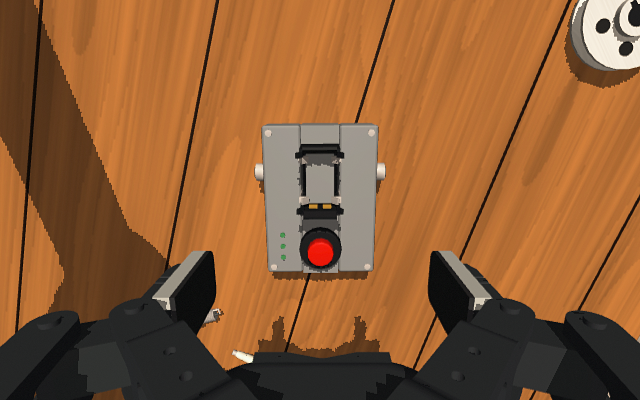

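Request:
carry_out --steps '[0,0,2.3,0,0,0,1,0,0,2.3,0,0,0,1,0,0,2.4,0,0,0,1,0,0,0,0,0,0,1,0,0,0,0,0,0,1]'

```text
time_s: 3.2
eef_pos: [518.8, -65.9, 161.2]
ee_rot: [-0.001, 0.6, 0.8, -0.0]
force: [0.1, 0.1, 0.4]
grip_width: 1.001
```

```bash
python3 -c "
from h import *
snap('w2'); crop('w2','w2c',220,70,200,150,4)
im,P=load('w1')
hsv=cv2.cvtColor(im,cv2.COLOR_BGR2HSV)
m=((hsv[:,:,1]>180)&((hsv[:,:,0]<5)|(hsv[:,:,0]>174))&(hsv[:,:,2]>100)).astype('uint8'); n,l,s,c=cv2.connectedComponentsWithStats(m)
for k in range(1,n): print('red',c[k],s[k], ray('wrist',c[k],60,P))
"
```

```text
t 3.2 p [518.8 -65.9 161.2] psi 106.21 z [-1.6e-03  6.0e-04 -1.0e+00] F [0.1 0.1 0.4] g 1.001 j6 -0.63
red [320.11359725 251.85714286] [308 238  26  28 581] [ 537.81101686 -136.231186     60.        ]
```

View pics/w2.png

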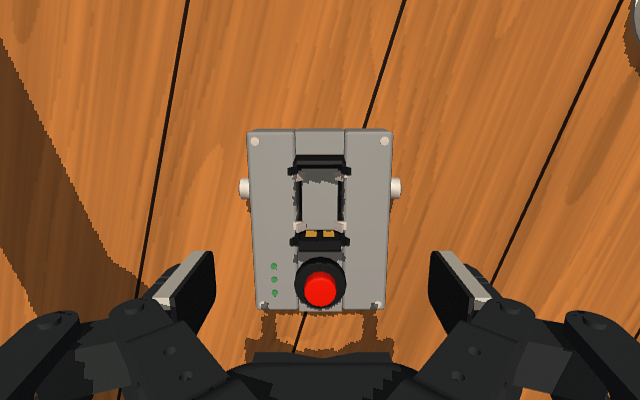

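View pics/w2c.png

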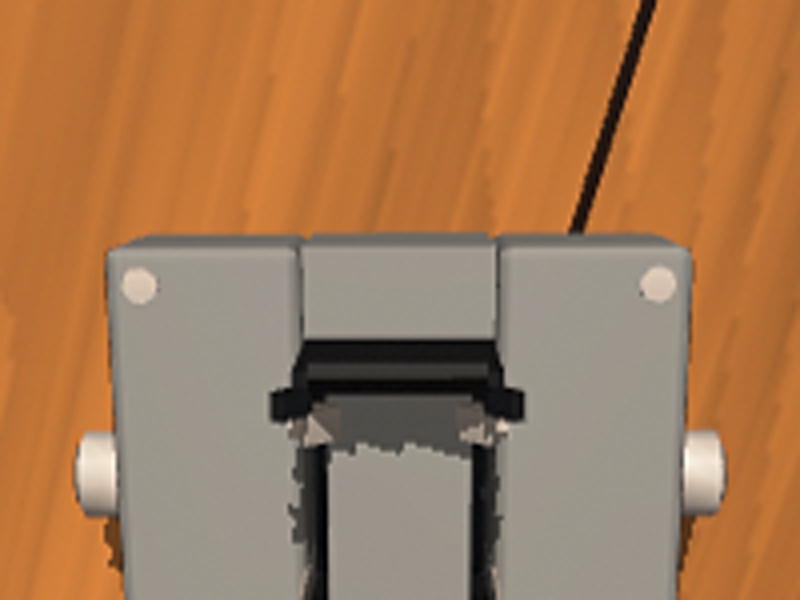

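```bash
python3 -c "
from h import *
crop('w2','w2d',280,145,80,112,5.3)
im,P=load('w2')
# deck corner screws
hsv=cv2.cvtColor(im,cv2.COLOR_BGR2HSV)
for uv in ((247.5,132),(392.5,132),(386,309),(259,309)): print(uv,ray('wrist',uv,38,P).round(1))
for uv in ((254.7,141.3),(384.3,141),(264,305),(378,305)): print('screw',uv,ray('wrist',uv,38,P).round(1))
"
```

```text
(247.5, 132) [453.9 -39.   38. ]
(392.5, 132) [556.5  -9.2  38. ]
(386, 309) [ 599.8 -150.2   38. ]
(259, 309) [ 496.8 -180.2   38. ]
screw (254.7, 141.3) [460.6 -44.2  38. ]
screw (384.3, 141) [552.9 -17.1  38. ]
screw (264, 305) [ 500.  -175.3   38. ]
screw (378, 305) [ 592.1 -148.5   38. ]
```

View pics/w2d.png

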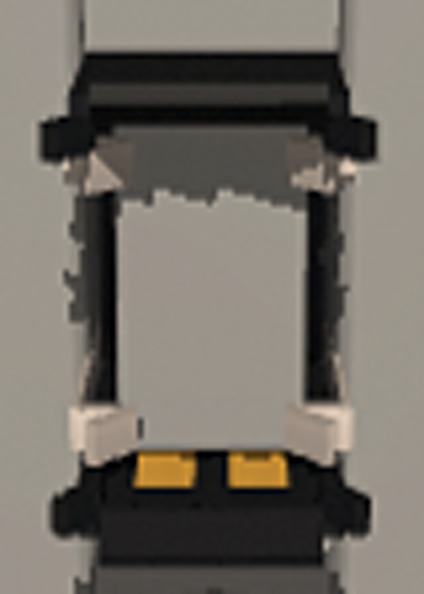

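```bash
python3 -c "
from h import *
im,P=load('w2')
for z in (54,60,66,72):
  Q=[ray('wrist',uv,z,P)[:2] for uv in ((305.8,226),(334.3,226),(334.7,176.5),(305.1,176.5))]
  Q=np.array(Q); print(z,Q.mean(0).round(1),np.linalg.norm(Q[0]-Q[1]).round(1),np.linalg.norm(Q[2]-Q[3]).round(1),np.linalg.norm(Q[1]-Q[2]).round(1))
a=np.radians(106.7); y=np.array([np.cos(a),np.sin(a)])
for c in ((526.35,-92.8),(526.7,-94.65)): print(np.array(c)+28*y)
print('from btn',np.array([537.8,-136.2])+73*y,np.array([539.07,-135.9])+73*y)
"
```

```text
54 [518.9 -71. ] 21.2 21.2 37.5
60 [518.5 -69.4] 20.7 20.7 36.6
66 [518.  -67.7] 20.2 20.2 35.7
72 [517.6 -66.1] 19.6 19.6 34.8
[518.30390544 -65.98097014]
[518.65390544 -67.83097014]
from btn [516.82268205 -66.27895788] [518.09268205 -65.97895788]
```

Request:
carry_out --steps '[3.09,-0.12,0.2,0,0,0,1,3.09,-0.12,0.2,0,0,0,1,3.09,-0.12,0.2,0,0,0,1,3.09,-0.12,0.2,0,0,0,1,3.09,-0.12,0.2,0,0,0,1,3.09,-0.12,0.2,0,0,0,1,3.09,-0.12,0.2,0,0,0,1,3.09,-0.12,0.2,0,0,0,1,3.09,-0.12,0.2,0,0,0,1,3.09,-0.12,0.2,0,0,0,1,0,0,0,0,0,-0.93,1,0,0,0,0,0,-0.93,1,0,0,0,0,0,0,1,0,0,0,0,0,0,1]'

```text
time_s: 4.42
eef_pos: [421.4, 227.4, 142.6]
ee_rot: [0.001, 0.534, 0.846, 0.001]
force: [-0.4, -0.5, 0.0]
grip_width: 1.0
```

```bash
cat >> h.py <<'E'
def batt(nm,uv0=None):
    im,P=load(nm); hsv=cv2.cvtColor(im,cv2.COLOR_BGR2HSV)
    m=((hsv[:,:,1]<70)&(hsv[:,:,2]>150)).astype('uint8'); n,l,s,c=cv2.connectedComponentsWithStats(m)
    for k in range(1,n):
        if s[k][4]>300: 
            r=cv2.minAreaRect(np.argwhere(l==k)[:,::-1].astype(np.float32)); b=cv2.boxPoints(r)
            print(c[k].round(1),s[k],'box px',b.round(1).tolist()); print('   z17.5',[ray('wrist',p,17.5,P)[:2].round(1).tolist() for p in b], ray('wrist',c[k],17.5,P).round(1))
E
python3 -c "
from h import *
snap('w3'); batt('w3')"
```

```text
t 4.42 p [421.4 227.4 142.6] psi 115.45 z [ 2.3e-03  6.0e-04 -1.0e+00] F [-0.4 -0.5  0. ] g 1.0 j6 -0.19
[318.7 191.8] [ 302  171   34   42 1378] box px [[302.0, 171.0], [335.0, 171.0], [335.0, 212.0], [302.0, 212.0]]
   z17.5 [[402.0, 233.9], [424.8, 244.7], [439.2, 215.2], [415.7, 204.1]] [420.6 224.5  17.5]
[527.2 287.4] [ 498  267   55   41 1374] box px [[497.6000061035156, 281.0], [538.4000244140625, 263.1000061035156], [553.7000122070312, 298.20001220703125], [512.9000244140625, 316.0]]
   z17.5 [[587.9, 219.2], [609.4, 247.4], [639.6, 226.0], [618.0, 196.7]] [613.6 224.8  17.5]
```

View pics/w3.png

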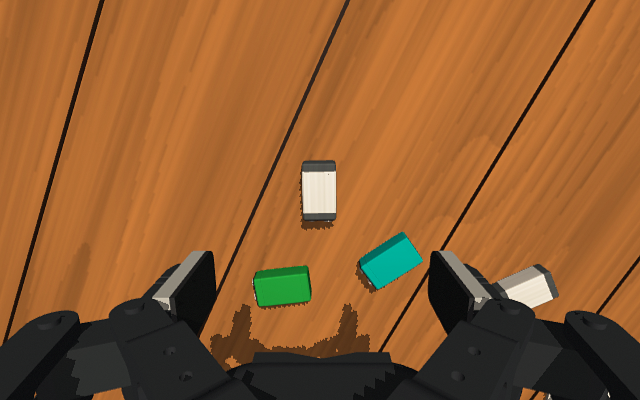

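```bash
python3 -c "
from h import *
crop('w3','w3c',290,150,60,90,6)
im,P=load('w3')
a,b=[ray('wrist',(318.7,v),17.5,P) for v in (165,220.5)]
print(a,b,np.linalg.norm(a-b),(a+b)/2)
"
```

```text
[411.5401899 243.5411257  17.5      ] [430.58337617 203.33150441  17.5       ] 44.491084355842126 [421.06178303 223.43631505  17.5       ]
```

View pics/w3c.png

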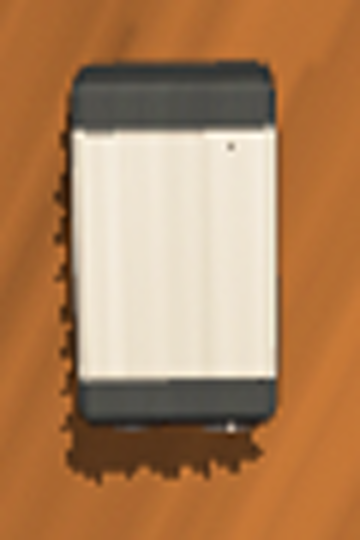

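Request:
carry_out --steps '[-0.37,-0.2,2.7,0,0,0,0.1,0,0,2.7,0,0,0,0.1,0,0,2.7,0,0,0,0.1,0,0,2.7,0,0,0,0.1,0,0,1.5,0,0,0,0.1,0,0,1.0,0,0,0,0.1,0,0,0.45,0,0,0,0.1,0,0,0,0,0,0,0.1]' --grip_force 40

```text
time_s: 5.13
eef_pos: [420.7, 222.9, 3.7]
ee_rot: [-0.0, 0.533, 0.846, -0.0]
force: [0.1, 0.1, 0.1]
grip_width: 0.553
```

```bash
python3 -c "
from h import *
snap('w4')"
```

```text
t 5.13 p [420.7 222.9   3.7] psi 115.55 z [-2.e-04 -1.e-04 -1.e+00] F [0.1 0.1 0.1] g 0.553 j6 -0.21
```

View pics/w4.png

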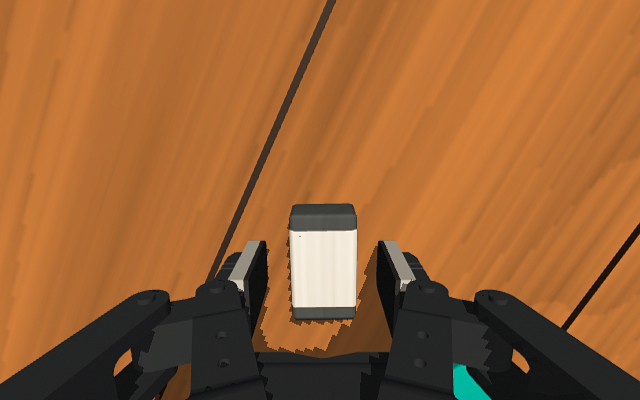

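The battery spans (289–357, 205–320), centred between the fingertips at columns 265 and 378. I'll close on it.

Request:
carry_out --steps '[0,0,0,0,0,0,-1,0,0,0,0,0,0,-1,0,0,0,0,0,0,-1,0,0,0,0,0,0,-1,0,0,0,0,0,0,-1,0,0,0,0,0,0,-1]' --grip_force 40

```text
time_s: 5.68
eef_pos: [421.2, 223.2, 5.0]
ee_rot: [0.001, 0.533, 0.846, 0.001]
force: [-1.2, -0.5, 5.9]
grip_width: 0.3
```

```bash
python3 -c "
from h import *
snap('w5')"
```

```text
t 5.68 p [421.2 223.2   5. ] psi 115.62 z [ 2.2e-03  5.0e-04 -1.0e+00] F [-1.2 -0.5  5.9] g 0.3 j6 -0.21
```

View pics/w5.png

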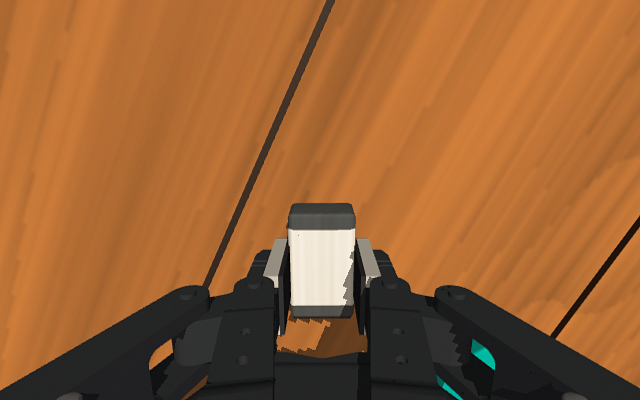

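Request:
carry_out --steps '[0,0,-1.0,0,0,0,-1,0,0,-3.0,0,0,0,-1,0,0,-3.5,0,0,0,-1,0,0,-3.5,0,0,0,-1,0,0,-2.5,0,0,0.89,-1,0,0,0,0,0,0.89,-1,-3.06,0.1,0,0,0,0,-1,-3.06,0.1,0,0,0,0,-1,-3.06,0.1,0,0,0,0,-1,-3.06,0.1,0,0,0,0,-1,-3.06,0.1,0,0,0,0,-1,-3.06,0.1,0,0,0,0,-1,-3.06,0.1,0,0,0,0,-1,-3.06,0.1,0,0,0,0,-1,-3.06,0.1,0,0,0,0,-1,-3.06,0.1,0,0,0,0,-1,0,0,0,0,0,0,-1,0,0,0,0,0,0,-1]'

```text
time_s: 7.23
eef_pos: [518.1, -68.2, 139.4]
ee_rot: [0.0, 0.598, 0.802, 0.0]
force: [-0.2, 0.1, 0.3]
grip_width: 0.296
```

```bash
python3 -c "
from h import *
snap('w6'); snap('s6','scene'); crop('w6','w6c',240,100,160,230,2.6);crop('s6','s6c',270,150,120,100,6)"
```

```text
t 7.23 p [518.1 -68.2 139.4] psi 106.59 z [ 4.e-04 -0.e+00 -1.e+00] F [-0.2  0.1  0.3] g 0.296 j6 -0.64
t 7.28 p [517.9 -67.1 139.3] psi 106.67 z [ 1.e-04  2.e-04 -1.e+00] F [-0.4  1.  -0.6] g 0.297 j6 -0.64
```

View pics/w6c.png

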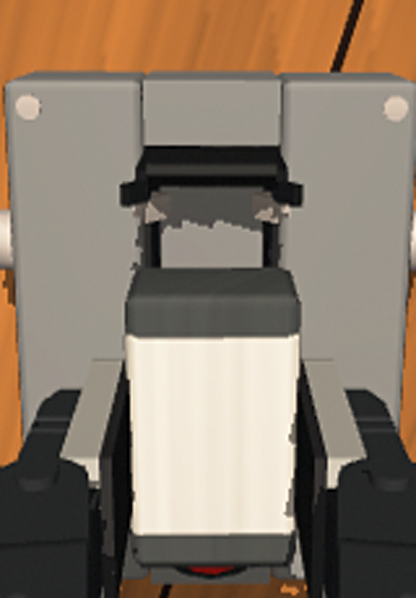

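View pics/s6c.png

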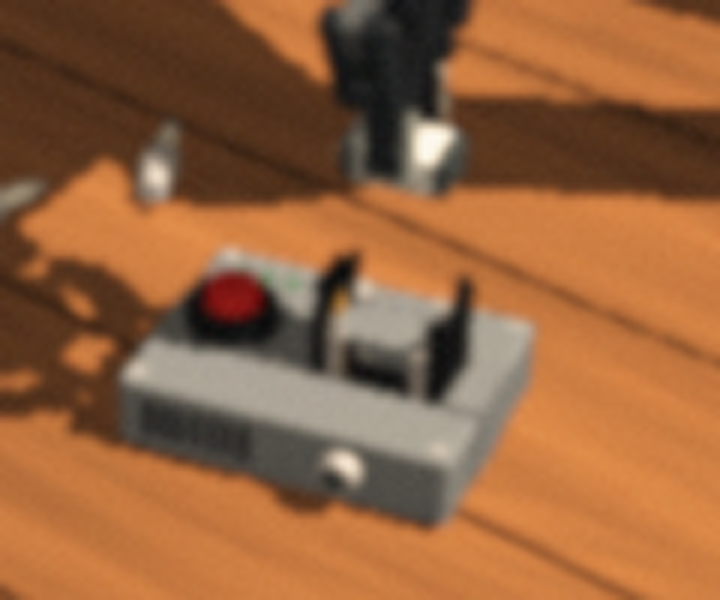

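```bash
python3 -c "
from h import *
im,P=load('w6')
zt=P[0][2]+12.5
a,b=[ray('wrist',(321.5,v),zt,P) for v in (206,208,316.5)][1:]
ax=np.array([np.cos(np.radians(106.65)),np.sin(np.radians(106.65))])
print((a[:2]-P[0][:2])@ax,(b[:2]-P[0][:2])@ax)
# cheek far end / near: cheek top at row
for v in (157,178): print(v,[((ray('wrist',(321.5,v),z,P)[:2]-P[0][:2])@ax).round(1) for z in (54,64,74,84,94)])
# scene view: lowest contact
s,_=load('s6')
# scene cheek tops px: predicted vs mouth height
yc=np.array([-.287,.958]);xc=np.array([.958,.287]);M=np.array([518.1,-66.6])
for h in (0,5,10,15,20):
  print(h,[proj('scene',np.r_[M+yc*d+xc*e,54+h+20]).round(1).tolist() for d,e in ((-28,14),(28,14),(-28,-14),(28,-14))], 'lip',[proj('scene',np.r_[M+yc*d+xc*10.25,54+h]).round(1).tolist() for d in (-19,19)])
"
```

```text
26.392332908191978 -20.741099471216515
157 [np.float64(31.0), np.float64(32.6), np.float64(34.1), np.float64(35.6), np.float64(37.1)]
178 [np.float64(17.2), np.float64(19.4), np.float64(21.5), np.float64(23.6), np.float64(25.7)]
0 [[323.3, 199.6], [344.3, 204.8], [327.4, 193.8], [348.1, 198.8]] lip [[327.0, 206.1], [341.1, 209.7]]
5 [[323.3, 198.0], [344.4, 203.1], [327.4, 192.2], [348.2, 197.2]] lip [[327.0, 204.5], [341.2, 208.0]]
10 [[323.3, 196.3], [344.5, 201.5], [327.5, 190.6], [348.3, 195.5]] lip [[327.1, 202.9], [341.3, 206.4]]
15 [[323.4, 194.6], [344.6, 199.8], [327.5, 188.9], [348.4, 193.9]] lip [[327.1, 201.3], [341.3, 204.8]]
20 [[323.4, 193.0], [344.7, 198.1], [327.6, 187.3], [348.5, 192.2]] lip [[327.2, 199.6], [341.4, 203.1]]
```

Request:
carry_out --steps '[-0.16,0,2.4,0,0,0,-1,0,0,2.3,0,0,0,-1,0,0,0,0,0,0,-1,0,0,0,0,0,0,-1]'

```text
time_s: 7.67
eef_pos: [518.1, -67.7, 91.9]
ee_rot: [-0.001, 0.596, 0.803, -0.0]
force: [0.2, 0.5, -0.1]
grip_width: 0.296
```

```bash
python3 -c "
from h import *
snap('w7'); crop('w7','w7c',240,90,160,200,3)"
```

```text
t 7.67 p [518.1 -67.7  91.9] psi 106.79 z [-1.6e-03  7.0e-04 -1.0e+00] F [ 0.2  0.5 -0.1] g 0.296 j6 -0.65
```

View pics/w7c.png

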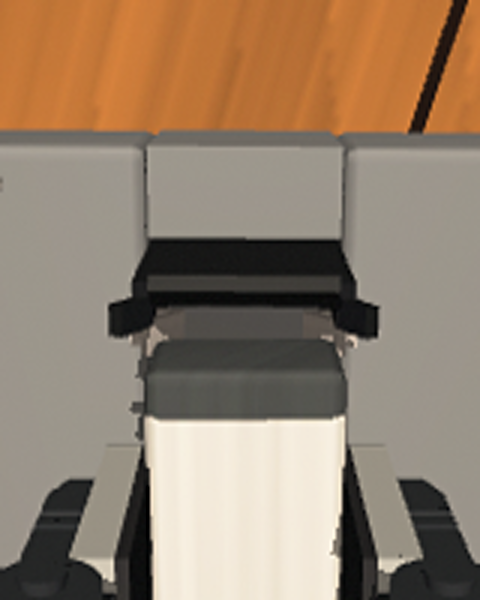

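```bash
python3 -c "
from h import *
im,P=load('w7')
R=Ro.from_quat(np.r_[P[1][1:],P[1][0]]).as_matrix()
def f(v,z): return (R.T@(ray('wrist',(321.5,v),z,P)-P[0]))[0].round(1)
print('batt bottom end',f(203.3,87),'top end',f(213,104.5),'rim',f(187.3,81),f(187.3,78),f(181.5,81),'flare bottom',f(191.7,75),f(191.7,72),f(191.7,78))
"
```

```text
batt bottom end 23.2 top end 24.4 rim 28.9 28.2 31.5 flare bottom 25.3 24.6 26.1
```

Request:
carry_out --steps '[-0.05,0,0.4,0,0,0,-1,0,0,0.4,0,0,0,-1,0,0,0.2,0,0,0,-1,0,0,0,0,0,0,-1]' --grip_force 40

```text
time_s: 8.05
eef_pos: [518.6, -69.1, 81.7]
ee_rot: [-0.0, 0.597, 0.802, -0.0]
force: [-0.3, -0.0, -1.0]
grip_width: 0.297
```

Request:
carry_out --steps '[0,0,0.2,0,0,0,-1,0,0,0.2,0,0,0,-1,0,0,0,0,0,0,-1]'

```text
time_s: 8.3
eef_pos: [518.5, -69.2, 77.5]
ee_rot: [-0.0, 0.597, 0.802, -0.0]
force: [-0.3, 0.4, -0.6]
grip_width: 0.298
```

```bash
python3 -c "
from h import *
snap('w8'); crop('w8','w8c',240,90,160,200,3)"
```

```text
t 8.3 p [518.5 -69.2  77.5] psi 106.72 z [-5.e-04  2.e-04 -1.e+00] F [-0.3  0.4 -0.6] g 0.298 j6 -0.65
```

View pics/w8c.png

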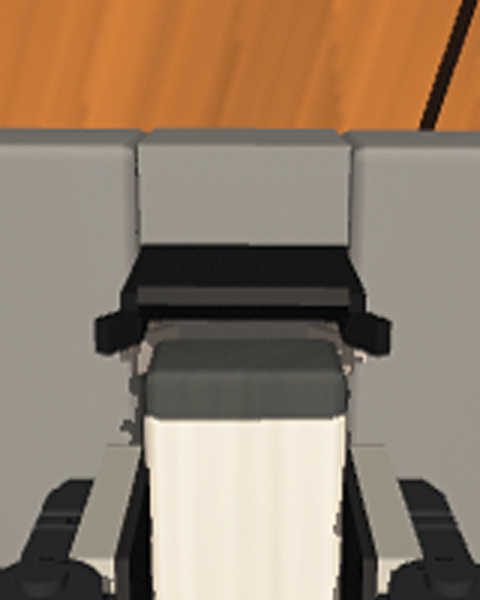

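Request:
carry_out --steps '[0,0,0.15,0,0,0,-1,0,0,0.15,0,0,0,-1,0,0,0,0,0,0,-1]'

```text
time_s: 8.6
eef_pos: [518.6, -69.2, 74.5]
ee_rot: [-0.0, 0.597, 0.802, -0.0]
force: [-0.5, 0.3, -0.9]
grip_width: 0.293
```

Request:
carry_out --steps '[0,0,0.1,0,0,0,-1,0,0,0.1,0,0,0,-1,0,0,0,0,0,0,-1]'

```text
time_s: 8.85
eef_pos: [518.6, -69.2, 72.6]
ee_rot: [-0.0, 0.597, 0.802, -0.0]
force: [0.1, -0.1, 0.0]
grip_width: 0.298
```

Request:
carry_out --steps '[0,0,0.1,0,0,0,-1,0,0,0.1,0,0,0,-1,0,0,0,0,0,0,-1]'

```text
time_s: 9.1
eef_pos: [518.6, -69.1, 70.6]
ee_rot: [-0.0, 0.597, 0.802, -0.0]
force: [0.6, -0.6, -0.6]
grip_width: 0.297
```

Request:
carry_out --steps '[0,0,0.1,0,0,0,-1,0,0,0.1,0,0,0,-1,0,0,0,0,0,0,-1]'

```text
time_s: 9.35
eef_pos: [518.4, -69.3, 68.7]
ee_rot: [-0.0, 0.597, 0.802, -0.0]
force: [-2.1, -1.4, 0.1]
grip_width: 0.295
```

Request:
carry_out --steps '[0,0,0.1,0,0,0,-1,0,0,0.1,0,0,0,-1,0,0,0,0,0,0,-1]'

```text
time_s: 9.6
eef_pos: [519.1, -69.3, 67.2]
ee_rot: [0.001, 0.597, 0.802, 0.0]
force: [-1.3, -0.4, 4.3]
grip_width: 0.301
```

```bash
python3 -c "
from h import *
snap('w9'); crop('w9','w9c',240,90,160,200,3);snap('s9','scene');crop('s9','s9c',300,150,80,80,7)"
```

```text
t 9.6 p [519.1 -69.3  67.2] psi 106.72 z [ 1.1e-03 -3.0e-04 -1.0e+00] F [-1.3 -0.4  4.3] g 0.301 j6 -0.65
t 9.65 p [519.  -69.3  67.2] psi 106.72 z [ 1.e-03 -3.e-04 -1.e+00] F [-0.7 -0.   4.8] g 0.304 j6 -0.65
```

View pics/w9c.png

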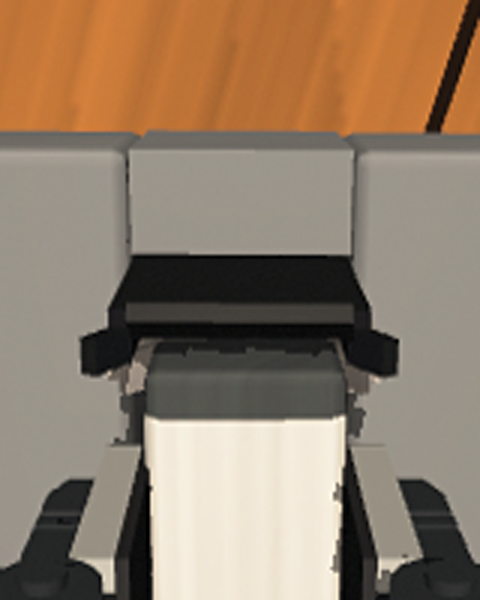

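View pics/s9c.png

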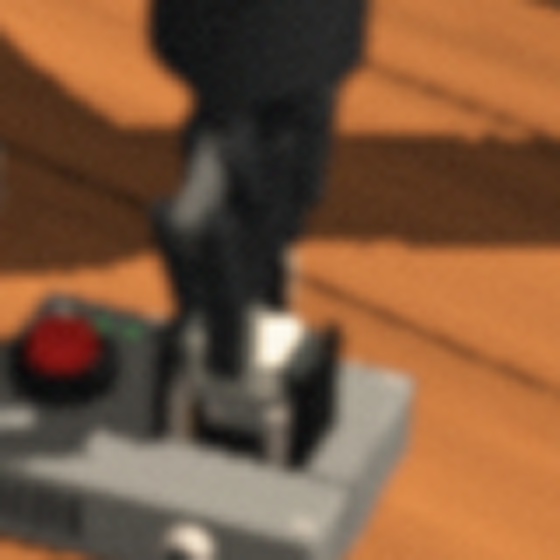

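Request:
carry_out --steps '[0,0,0.1,0,0,0,-1,0,0,0.1,0,0,0,-1,0,0,0.1,0,0,0,-1,0,0,0.1,0,0,0,-1,0,0,0,0,0,0,-1]' --grip_force 60

```text
time_s: 10.12
eef_pos: [518.9, -69.2, 62.7]
ee_rot: [0.0, 0.597, 0.802, 0.0]
force: [-0.3, 1.1, 2.1]
grip_width: 0.289
```

Request:
carry_out --steps '[0,0,0.1,0,0,0,-1,0,0,0.1,0,0,0,-1,0,0,0.1,0,0,0,-1,0,0,0.1,0,0,0,-1,0,0,0,0,0,0,-1]'

```text
time_s: 10.53
eef_pos: [518.8, -69.2, 58.6]
ee_rot: [0.0, 0.597, 0.802, 0.0]
force: [1.0, -0.5, 2.4]
grip_width: 0.283
```

```bash
python3 -c "
from h import *
snap('w10'); crop('w10','w10c',240,90,160,200,3);snap('s10','scene');crop('s10','s10c',300,150,80,80,7)"
```

```text
t 10.53 p [518.8 -69.2  58.6] psi 106.72 z [ 3.e-04  0.e+00 -1.e+00] F [ 1.  -0.5  2.4] g 0.283 j6 -0.65
t 10.58 p [518.8 -69.2  58.7] psi 106.72 z [ 3.e-04 -0.e+00 -1.e+00] F [ 0.4 -0.4  1.5] g 0.291 j6 -0.65
```

View pics/w10c.png

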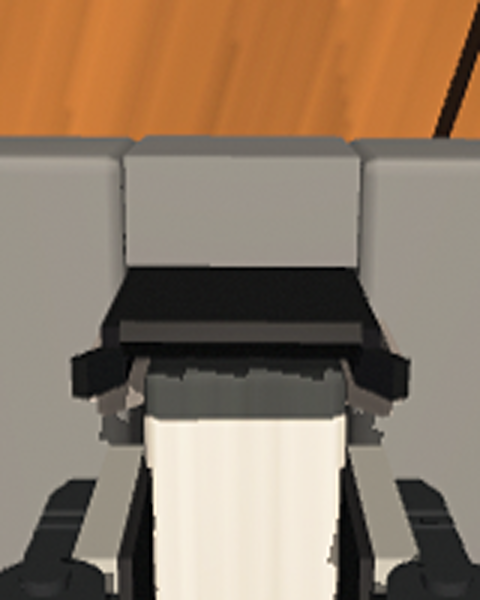

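View pics/s10c.png

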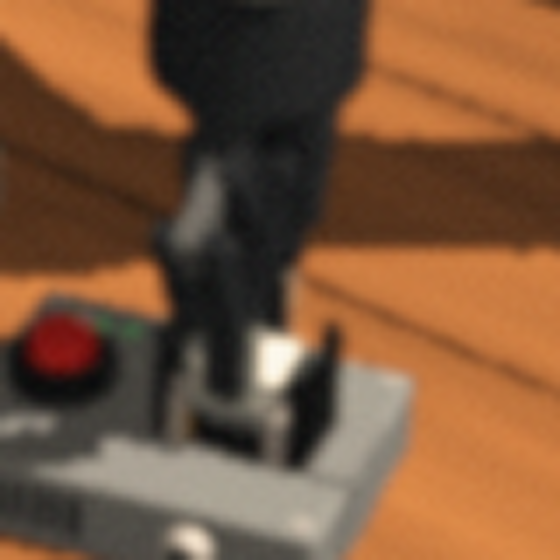

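Request:
carry_out --steps '[0,0,0.15,0,0,0,-1,0,0,0.15,0,0,0,-1,0,0,0.15,0,0,0,-1,0,0,0.15,0,0,0,-1,0,0,0,0,0,0,-1]'

```text
time_s: 11.05
eef_pos: [518.7, -69.2, 52.5]
ee_rot: [0.0, 0.597, 0.802, 0.0]
force: [2.6, -0.4, 1.2]
grip_width: 0.291
```

Request:
carry_out --steps '[0,0,0.15,0,0,0,-1,0,0,0.15,0,0,0,-1,0,0,0.15,0,0,0,-1,0,0,0.1,0,0,0,-1,0,0,0,0,0,0,-1]'

```text
time_s: 11.47
eef_pos: [518.7, -69.2, 47.0]
ee_rot: [-0.0, 0.597, 0.802, -0.0]
force: [1.9, -0.4, 2.0]
grip_width: 0.292
```

```bash
python3 -c "
from h import *
snap('w11'); crop('w11','w11c',240,90,160,200,3);snap('s11','scene');crop('s11','s11c',300,150,80,80,7)"
```

```text
t 11.47 p [518.7 -69.2  47. ] psi 106.72 z [-1.e-04  0.e+00 -1.e+00] F [ 1.9 -0.4  2. ] g 0.292 j6 -0.65
t 11.52 p [518.7 -69.2  47.1] psi 106.72 z [-0.  0. -1.] F [1.3 0.  0.9] g 0.289 j6 -0.65
```

View pics/w11c.png

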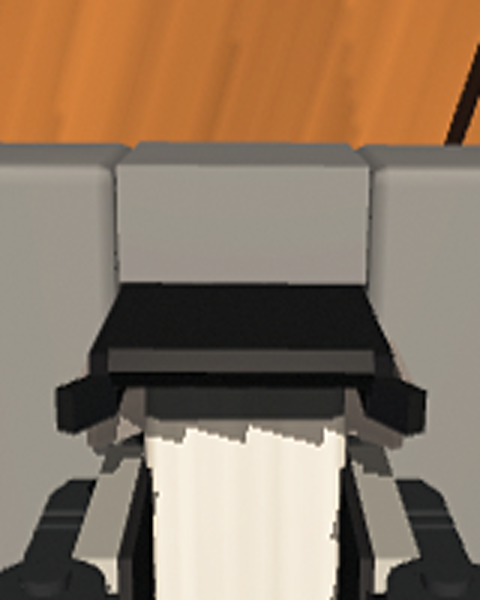

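View pics/s11c.png

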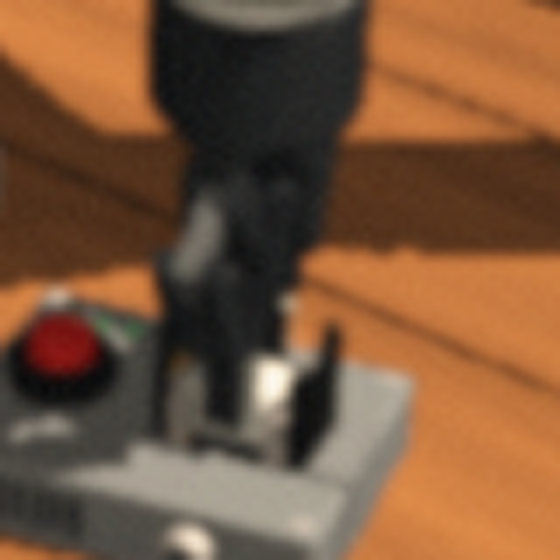

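Request:
carry_out --steps '[0,0,0.1,0,0,0,-1,0,0,0.1,0,0,0,-1,0,0,0,0,0,0,-1]'

```text
time_s: 11.82
eef_pos: [518.7, -69.2, 45.1]
ee_rot: [-0.0, 0.597, 0.802, -0.0]
force: [-0.2, -0.7, 2.6]
grip_width: 0.293
```

Request:
carry_out --steps '[0,0,0.1,0,0,0,-1,0,0,0.1,0,0,0,-1,0,0,0,0,0,0,-1]'

```text
time_s: 12.07
eef_pos: [518.7, -69.2, 43.1]
ee_rot: [-0.0, 0.597, 0.802, -0.0]
force: [0.3, -0.6, 2.5]
grip_width: 0.286
```

```bash
python3 -c "
from h import *
snap('w12'); crop('w12','w12c',240,90,160,200,3);snap('s12','scene');crop('s12','s12c',300,150,80,80,7)"
```

```text
t 12.07 p [518.7 -69.2  43.1] psi 106.72 z [-1.e-04  0.e+00 -1.e+00] F [ 0.3 -0.6  2.5] g 0.286 j6 -0.65
t 12.12 p [518.7 -69.2  43.2] psi 106.72 z [-1.e-04  0.e+00 -1.e+00] F [0.3 0.3 3.2] g 0.288 j6 -0.65
```

View pics/w12c.png

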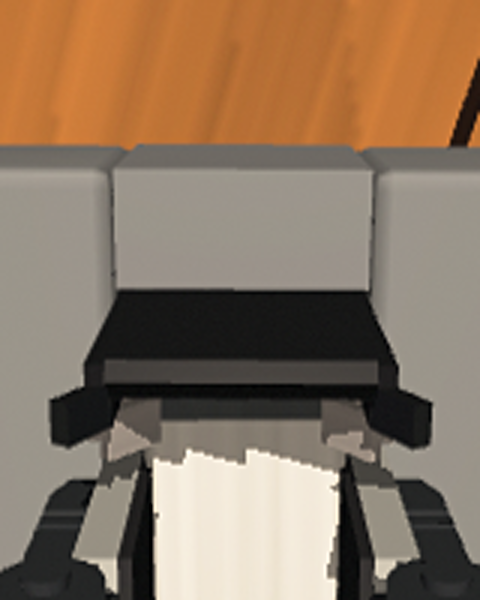

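View pics/s12c.png

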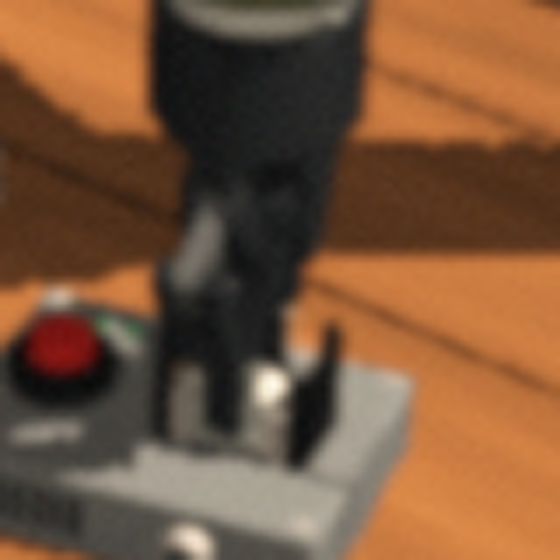

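Request:
carry_out --steps '[0,0,0,0,0,0,0,0,0,0,0,0,0,0,0,0,0,0,0,0,0,0,0,0,0,0,0,0]'

```text
time_s: 12.5
eef_pos: [518.4, -69.1, 43.0]
ee_rot: [-0.0, 0.597, 0.802, -0.0]
force: [0.1, -0.1, -0.3]
grip_width: 0.5
```

Request:
carry_out --steps '[0,0,-1,0,0,0,0,0,0,-2,0,0,0,0,0,0,-3,0,0,0,0,0,0,-3,0,0,0,0,0,0,-2,0,0,0,0,0,0,0,0,0,0,0,0,0,0,0,0,0,0]'

```text
time_s: 13.08
eef_pos: [519.0, -69.3, 154.5]
ee_rot: [0.001, 0.597, 0.802, 0.0]
force: [-0.1, 1.0, -1.1]
grip_width: 0.498
```

```bash
python3 -c "
from h import *
snap('w13'); crop('w13','w13c',260,120,120,160,3.7);snap('s13','scene');crop('s13','s13c',300,150,80,80,7)"
```

```text
t 13.08 p [519.  -69.3 154.5] psi 106.73 z [ 2.1e-03 -8.0e-04 -1.0e+00] F [-0.1  1.  -1.1] g 0.498 j6 -0.65
t 13.13 p [518.4 -69.1 153.3] psi 106.72 z [-2.e-04  1.e-04 -1.e+00] F [ 0.1  0.5 -1.1] g 0.503 j6 -0.65
```

View pics/w13c.png

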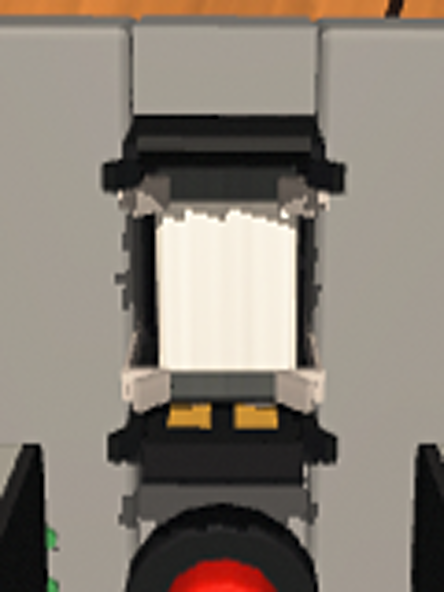

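View pics/s13c.png

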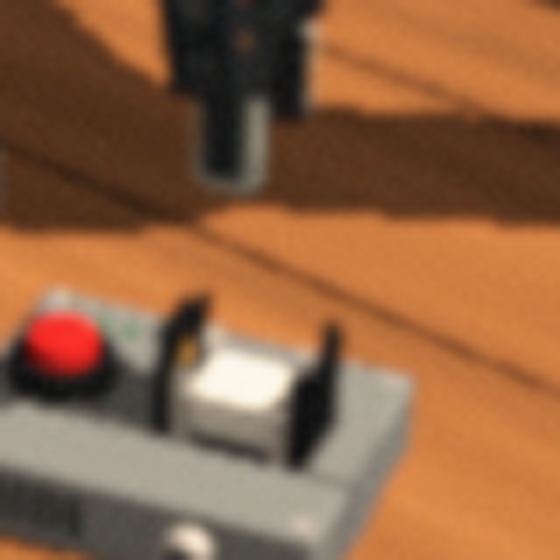

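The first battery sits under all four lips, visible at crop corners (150,195), (300,195), (145,385) and (300,385). Next is battery A.

Request:
carry_out --steps '[2.49,1.79,0.1,0,0,0,0.1,2.49,1.79,0.1,0,0,0,0.1,2.49,1.79,0.1,0,0,0,0.1,2.49,1.79,0.1,0,0,0,0.1,2.49,1.79,0.1,0,0,0,0.1,2.49,1.79,0.1,0,0,0,0.1,2.49,1.79,0.1,0,0,0,0.1,2.49,1.79,0.1,0,0,0,0.1,2.49,1.79,0.1,0,0,0,0.1,2.49,1.79,0.1,0,0,0,0.1,0,0,0,0,0,1.34,0.1,0,0,0,0,0,1.34,0.1,0,0,0,0,0,1.34,0.1,0,0,0,0,0,1.34,0.1,0,0,0,0,0,1.34,0.1,0,0,0,0,0,1.34,0.1,0,0,0,0,0,1.34,0.1,0,0,0,0,0,1.34,0.1,0,0,0,0,0,0,0.1,0,0,0,0,0,0,0.1]'

```text
time_s: 14.85
eef_pos: [618.1, 220.7, 142.2]
ee_rot: [-0.0, 0.894, 0.449, -0.001]
force: [-0.3, -0.3, -0.5]
grip_width: 0.546
```

```bash
python3 -c "
from h import *
snap('w14'); batt('w14')"
```

```text
t 14.85 p [618.1 220.7 142.2] psi 53.32 z [-1.9e-03 -3.0e-04 -1.0e+00] F [-0.3 -0.3 -0.5] g 0.546 j6 0.8
[518.  159.9] [  455   103   128   119 10079] box px [[455.0, 103.0], [582.0, 103.0], [582.0, 221.0], [455.0, 221.0]]
   z17.5 [[734.1, 214.5], [807.9, 159.5], [767.9, 76.8], [687.3, 136.8]] [750.7 150.3  17.5]
[323.4 188.7] [ 307  168   34   43 1413] box px [[307.0, 210.0], [307.0, 168.0], [340.0, 168.0], [340.0, 210.0]]
   z17.5 [[598.8, 214.0], [619.0, 240.6], [639.2, 225.6], [619.6, 198.5]] [619.4 220.1  17.5]
```

View pics/w14.png

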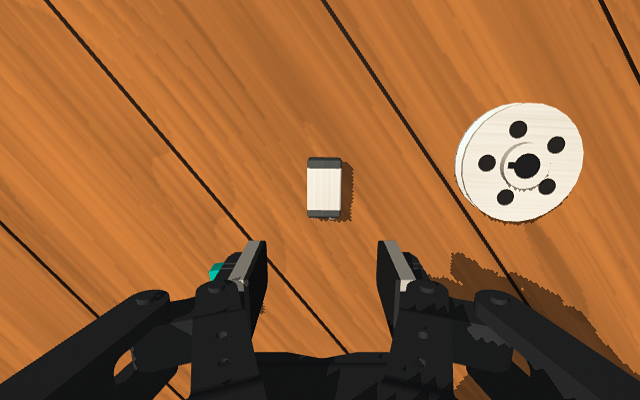

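Request:
carry_out --steps '[-0.11,0.14,2.7,0,0,0,0.1,0,0,2.7,0,0,0,0.1,0,0,2.7,0,0,0,0.1,0,0,2.7,0,0,0,0.1,0,0,1.5,0,0,0,0.1,0,0,1.0,0,0,0,0.1,0,0,0.4,0,0,0,0.1,0,0,0,0,0,0,0.1,0,0,0,0,0,0,0.1]' --grip_force 40

```text
time_s: 15.65
eef_pos: [619.5, 219.2, 7.3]
ee_rot: [0.0, 0.894, 0.447, 0.001]
force: [0.3, 0.0, 0.2]
grip_width: 0.547
```

Request:
carry_out --steps '[0,0,0,0,0,0,-1,0,0,0,0,0,0,-1,0,0,0,0,0,0,-1,0,0,0,0,0,0,-1,0,0,0,0,0,0,-1,0,0,0,0,0,0,-1]' --grip_force 40

```text
time_s: 16.15
eef_pos: [619.7, 219.2, 7.7]
ee_rot: [0.0, 0.894, 0.447, 0.001]
force: [-0.9, 0.1, 6.6]
grip_width: 0.298
```

```bash
python3 -c "
from h import *
snap('w15')"
```

```text
t 16.15 p [619.7 219.2   7.7] psi 53.13 z [ 2.3e-03  4.0e-04 -1.0e+00] F [-0.9  0.1  6.6] g 0.298 j6 0.81
```

View pics/w15.png

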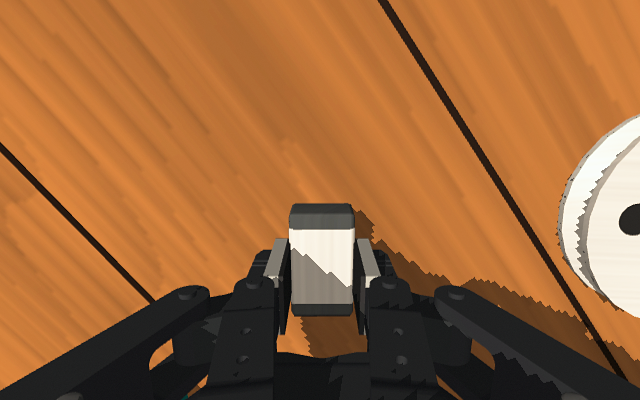

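Request:
carry_out --steps '[0,0,-1.0,0,0,0,-1,0,0,-3.0,0,0,0,-1,0,0,-3.5,0,0,0,-1,0,0,-3.5,0,0,0,-1,0,0,-2.2,0,0,0,-1,0,0,0,0,0,-1.34,-1,0,0,0,0,0,-1.34,-1,0,0,0,0,0,-1.34,-1,0,0,0,0,0,-1.34,-1,0,0,0,0,0,-1.34,-1,0,0,0,0,0,-1.34,-1,0,0,0,0,0,-1.34,-1,0,0,0,0,0,-1.34,-1,0,0,0,0,0,0,-1]'

```text
time_s: 17.37
eef_pos: [618.8, 219.0, 138.9]
ee_rot: [0.0, 0.595, 0.804, 0.0]
force: [0.1, 0.7, -0.8]
grip_width: 0.296
```

Request:
carry_out --steps '[-2.47,-1.8,0,0,0,0,-1,-2.47,-1.8,0,0,0,0,-1,-2.47,-1.8,0,0,0,0,-1,-2.47,-1.8,0,0,0,0,-1,-2.47,-1.8,0,0,0,0,-1,-2.47,-1.8,0,0,0,0,-1,-2.47,-1.8,0,0,0,0,-1,-2.47,-1.8,0,0,0,0,-1,-2.47,-1.8,0,0,0,0,-1,-2.47,-1.8,0,0,0,0,-1,0,0,0,0,0,0,-1,0,0,0,0,0,0,-1,0,0,0,0,0,0,-1]'

```text
time_s: 18.45
eef_pos: [517.8, -68.9, 138.6]
ee_rot: [0.0, 0.598, 0.802, 0.0]
force: [0.4, -0.5, -0.1]
grip_width: 0.297
```

```bash
python3 -c "
from h import *
show()"
```

```text
t 18.45 p [517.8 -68.9 138.6] psi 106.6 z [ 4.e-04  1.e-04 -1.e+00] F [ 0.4 -0.5 -0.1] g 0.297 j6 -0.65
```

Request:
carry_out --steps '[-0.05,0.07,2.4,0,0,0,-1,0,0,2.2,0,0,0,-1,0,0,0,0,0,0,-1,0,0,0,0,0,0,-1]'

```text
time_s: 18.78
eef_pos: [518.4, -68.6, 92.1]
ee_rot: [-0.001, 0.597, 0.803, -0.0]
force: [0.4, -0.0, 0.2]
grip_width: 0.295
```

```bash
python3 -c "
from h import *
snap('w16'); crop('w16','w16c',240,90,160,200,3)"
```

```text
t 18.78 p [518.4 -68.6  92.1] psi 106.75 z [-1.6e-03  7.0e-04 -1.0e+00] F [ 0.4 -0.   0.2] g 0.295 j6 -0.65
```

View pics/w16c.png

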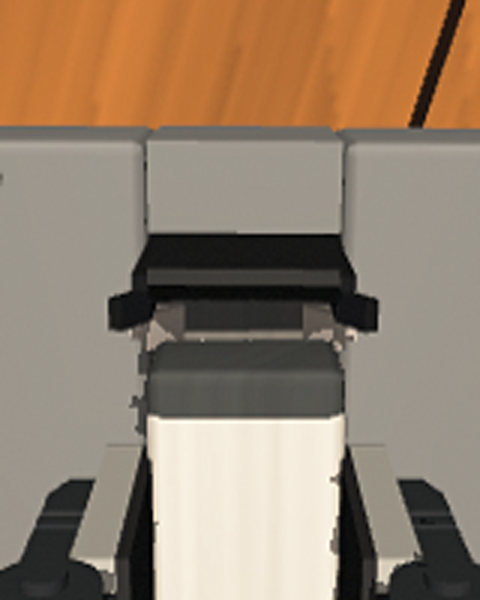

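Request:
carry_out --steps '[0,0,0.4,0,0,0,-1,0,0,0.4,0,0,0,-1,0,0,0.4,0,0,0,-1,0,0,0.3,0,0,0,-1,0,0,0,0,0,0,-1]'

```text
time_s: 19.25
eef_pos: [518.2, -69.5, 76.7]
ee_rot: [-0.0, 0.597, 0.802, -0.0]
force: [0.6, -0.2, -0.8]
grip_width: 0.294
```

Request:
carry_out --steps '[0,0,0.15,0,0,0,-1,0,0,0.15,0,0,0,-1,0,0,0,0,0,0,-1]'

```text
time_s: 19.5
eef_pos: [518.4, -69.2, 74.2]
ee_rot: [-0.0, 0.597, 0.802, 0.0]
force: [0.3, 3.6, -0.4]
grip_width: 0.293
```

Request:
carry_out --steps '[0,0,0.1,0,0,0,-1,0,0,0.1,0,0,0,-1,0,0,0,0,0,0,-1]'

```text
time_s: 19.75
eef_pos: [518.1, -68.9, 72.0]
ee_rot: [-0.001, 0.597, 0.802, 0.0]
force: [-1.6, 5.2, 1.1]
grip_width: 0.297
```

Request:
carry_out --steps '[0,0,0.1,0,0,0,-1,0,0,0.1,0,0,0,-1,0,0,0,0,0,0,-1]' --grip_force 60

```text
time_s: 20.0
eef_pos: [518.2, -68.9, 70.6]
ee_rot: [-0.001, 0.597, 0.802, 0.0]
force: [-2.6, 5.6, 6.2]
grip_width: 0.292
```

Request:
carry_out --steps '[0.07,0,0,0,0,0,-1,0,0,0,0,0,0,-1]'

```text
time_s: 20.17
eef_pos: [518.3, -68.8, 70.6]
ee_rot: [0.0, 0.597, 0.802, 0.0]
force: [-2.8, 2.6, 5.3]
grip_width: 0.287
```

Request:
carry_out --steps '[0.03,0,0.1,0,0,0,-1,0,0,0.1,0,0,0,-1,0,0,0,0,0,0,-1]'

```text
time_s: 20.42
eef_pos: [518.8, -68.7, 69.1]
ee_rot: [0.001, 0.597, 0.802, 0.0]
force: [-2.1, 3.6, 7.8]
grip_width: 0.29
```

```bash
python3 -c "
from h import *
snap('w17'); crop('w17','w17c',240,90,160,200,3)"
```

```text
t 20.42 p [518.8 -68.7  69.1] psi 106.72 z [ 1.8e-03 -3.0e-04 -1.0e+00] F [-2.1  3.6  7.8] g 0.29 j6 -0.65
```

View pics/w17c.png

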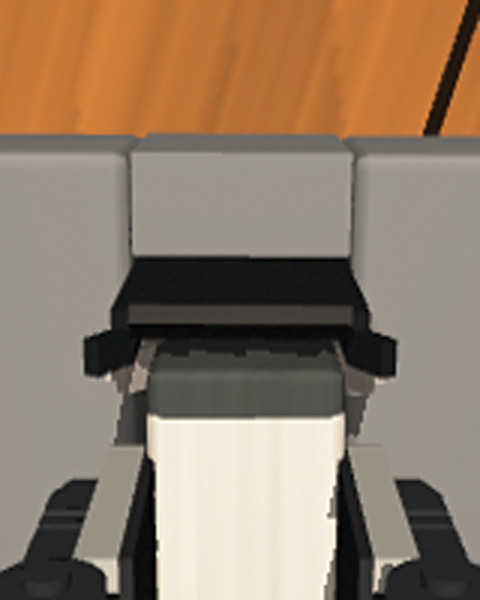

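Request:
carry_out --steps '[0.05,0,0.1,0,0,0,-1,0,0,0.1,0,0,0,-1,0,0,0.1,0,0,0,-1,0,0,0,0,0,0,-1]'

```text
time_s: 20.8
eef_pos: [518.7, -68.5, 65.8]
ee_rot: [0.001, 0.597, 0.802, 0.0]
force: [0.3, 1.1, 3.9]
grip_width: 0.284
```

Request:
carry_out --steps '[0,0,0.1,0,0,0,-1,0,0,0.1,0,0,0,-1,0,0,0.1,0,0,0,-1,0,0,0,0,0,0,-1]'

```text
time_s: 21.13
eef_pos: [518.3, -68.5, 62.3]
ee_rot: [0.0, 0.597, 0.802, -0.0]
force: [1.4, -2.0, 3.4]
grip_width: 0.288
```

Request:
carry_out --steps '[0,0,0.1,0,0,0,-1,0,0,0.1,0,0,0,-1,0,0,0.1,0,0,0,-1,0,0,0,0,0,0,-1]'

```text
time_s: 21.47
eef_pos: [518.0, -68.3, 59.1]
ee_rot: [0.0, 0.597, 0.802, -0.0]
force: [1.4, -1.5, 2.1]
grip_width: 0.287
```

```bash
python3 -c "
from h import *
snap('w18'); crop('w18','w18c',240,90,160,200,3)"
```

```text
t 21.47 p [518.  -68.3  59.1] psi 106.72 z [ 0.e+00 -2.e-04 -1.e+00] F [ 1.4 -1.5  2.1] g 0.287 j6 -0.65
```

View pics/w18c.png

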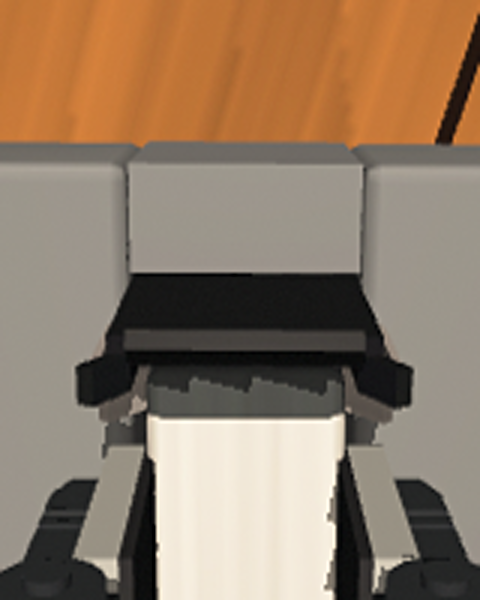

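Request:
carry_out --steps '[0,0,0.1,0,0,0,-1,0,0,0.1,0,0,0,-1,0,0,0.1,0,0,0,-1,0,0,0.1,0,0,0,-1,0,0,0.1,0,0,0,-1,0,0,0,0,0,0,-1]'

```text
time_s: 22.02
eef_pos: [518.0, -68.2, 54.1]
ee_rot: [-0.0, 0.597, 0.802, -0.0]
force: [0.0, -2.0, 1.9]
grip_width: 0.287
```

Request:
carry_out --steps '[0,0,0.1,0,0,0,-1,0,0,0.1,0,0,0,-1,0,0,0.1,0,0,0,-1,0,0,0,0,0,0,-1]'

```text
time_s: 22.35
eef_pos: [518.0, -68.2, 51.1]
ee_rot: [-0.0, 0.597, 0.802, -0.0]
force: [0.6, -1.8, 2.9]
grip_width: 0.287
```

Request:
carry_out --steps '[0,0,0.1,0,0,0,-1,0,0,0.1,0,0,0,-1,0,0,0,0,0,0,-1]'

```text
time_s: 22.6
eef_pos: [517.8, -68.0, 49.0]
ee_rot: [-0.0, 0.597, 0.802, -0.0]
force: [0.8, -2.2, 2.4]
grip_width: 0.287
```

```bash
python3 -c "
from h import *
snap('w19'); crop('w19','w19c',240,90,160,200,3)"
```

```text
t 22.6 p [517.8 -68.   49. ] psi 106.73 z [-5.e-04  2.e-04 -1.e+00] F [ 0.8 -2.2  2.4] g 0.287 j6 -0.65
```

View pics/w19c.png

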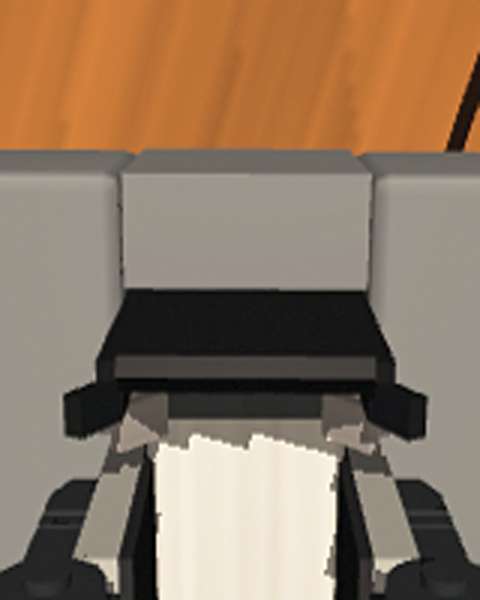

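Request:
carry_out --steps '[0,0,0.05,0,0,0,-1,0,0,0,0,0,0,-1]'

```text
time_s: 22.82
eef_pos: [517.9, -68.1, 48.7]
ee_rot: [-0.0, 0.597, 0.802, -0.0]
force: [-0.5, -0.8, 3.3]
grip_width: 0.284
```

```bash
python3 -c "
from h import *
show();snap('s20','scene');crop('s20','s20c',300,150,80,80,7)"
```

```text
t 22.82 p [517.9 -68.1  48.7] psi 106.72 z [-5.e-04  2.e-04 -1.e+00] F [-0.5 -0.8  3.3] g 0.284 j6 -0.65
t 22.82 p [517.9 -68.1  48.7] psi 106.72 z [-5.e-04  2.e-04 -1.e+00] F [-0.5 -0.8  3.3] g 0.284 j6 -0.65
```

View pics/s20c.png

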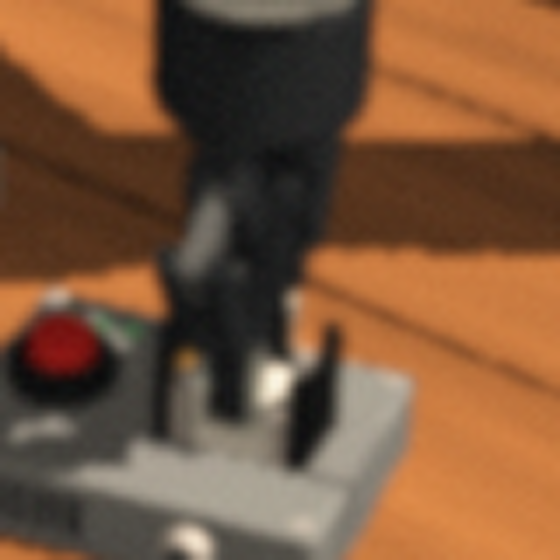

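Request:
carry_out --steps '[0,0,0.03,0,0,0,-1,0,0,0,0,0,0,-1]'

```text
time_s: 23.03
eef_pos: [517.9, -68.0, 48.4]
ee_rot: [-0.0, 0.597, 0.802, -0.0]
force: [-1.3, -1.3, 3.1]
grip_width: 0.29
```

Request:
carry_out --steps '[0,0,0.03,0,0,0,-1,0,0,0,0,0,0,-1]'

```text
time_s: 23.2
eef_pos: [517.9, -68.1, 48.1]
ee_rot: [-0.0, 0.597, 0.802, -0.0]
force: [-1.0, -1.5, 3.4]
grip_width: 0.288
```

```bash
python3 -c "
from h import *
snap('w21'); crop('w21','w21c',270,200,100,60,6)"
```

```text
t 23.2 p [517.9 -68.1  48.1] psi 106.72 z [-4.e-04  1.e-04 -1.e+00] F [-1.  -1.5  3.4] g 0.288 j6 -0.65
```

View pics/w21c.png

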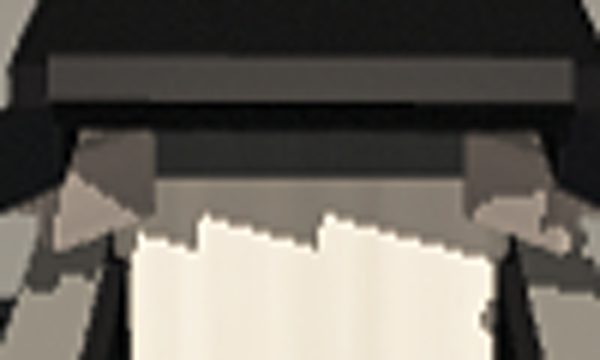

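Request:
carry_out --steps '[0,0,0.03,0,0,0,-1,0,0,0,0,0,0,-1]'

```text
time_s: 23.42
eef_pos: [517.9, -68.1, 47.8]
ee_rot: [-0.0, 0.597, 0.802, -0.0]
force: [-0.5, -1.4, 2.9]
grip_width: 0.286
```

Request:
carry_out --steps '[0,0,0.03,0,0,0,-1,0,0,0,0,0,0,-1]'

```text
time_s: 23.58
eef_pos: [517.9, -68.1, 47.5]
ee_rot: [-0.0, 0.597, 0.802, -0.0]
force: [-1.0, -0.3, 4.5]
grip_width: 0.291
```

Request:
carry_out --steps '[0,0,0.02,0,0,0,-1,0,0,0,0,0,0,-1]'

```text
time_s: 23.75
eef_pos: [517.9, -68.1, 47.5]
ee_rot: [-0.0, 0.597, 0.802, -0.0]
force: [-1.8, -0.5, 4.8]
grip_width: 0.287
```

Request:
carry_out --steps '[0,0,0.02,0,0,0,-1,0,0,0,0,0,0,-1]'

```text
time_s: 23.92
eef_pos: [517.9, -68.1, 47.4]
ee_rot: [-0.0, 0.597, 0.802, -0.0]
force: [-2.5, 0.1, 6.9]
grip_width: 0.292
```

The stack has grounded: z stalled at 47.4 while the force rose to 7 N. I'll back off a hair, release, rise and check.

Request:
carry_out --steps '[0,0,-0.05,0,0,0,-1,0,0,0,0,0,0,-0.3,0,0,0,0,0,0,-0.1,0,0,0,0,0,0,0,0,0,0,0,0,0,0,0,0,0,0,0,0,0]'

```text
time_s: 24.42
eef_pos: [518.0, -68.1, 47.5]
ee_rot: [-0.0, 0.597, 0.802, -0.0]
force: [-1.1, 0.3, 0.9]
grip_width: 0.498
```

Request:
carry_out --steps '[0,0,-1,0,0,0,0,0,0,-2,0,0,0,0,0,0,-3,0,0,0,0,0,0,-3,0,0,0,0,0,0,-2,0,0,0,0,0,0,0,0,0,0,0,0,0,0,0,0,0,0]'

```text
time_s: 25.0
eef_pos: [518.3, -68.2, 159.0]
ee_rot: [0.001, 0.597, 0.802, 0.0]
force: [-0.2, -0.3, -1.1]
grip_width: 0.499
```

```bash
python3 -c "
from h import *
snap('w22'); crop('w22','w22c',260,120,120,160,3.7);snap('s22','scene');crop('s22','s22c',300,150,80,80,7)"
```

```text
t 25.0 p [518.3 -68.2 159. ] psi 106.73 z [ 2.3e-03 -8.0e-04 -1.0e+00] F [-0.2 -0.3 -1.1] g 0.499 j6 -0.65
t 25.05 p [517.8 -68.  157.7] psi 106.72 z [ 0.e+00  1.e-04 -1.e+00] F [-0.1  0.  -0.6] g 0.501 j6 -0.65
```

View pics/w22c.png

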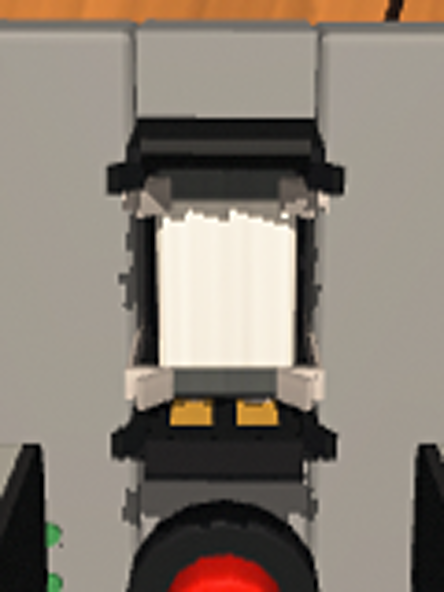

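View pics/s22c.png

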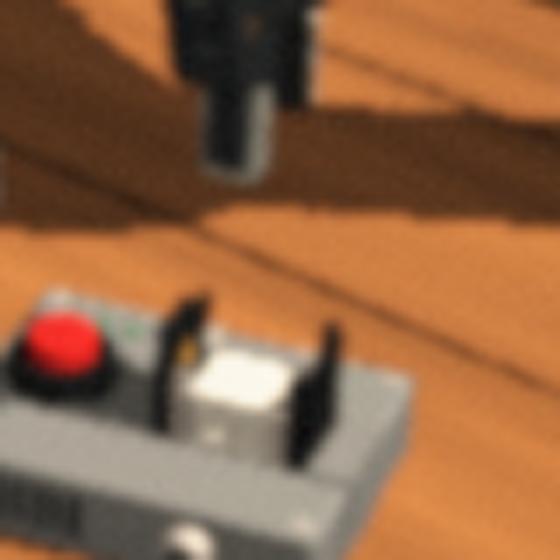

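Request:
carry_out --steps '[-2.4,0.02,0,0,0,0,-1,-2.4,0.02,0,0,0,0,-1,-2.4,0.01,0,0,0,0,-1,0,0,3,0,0,0,-1,0,0,3,0,0,0,-1,0,0,2,0,0,0,-1,0,0,0.8,0,0,0,-1,0,0,0,0,0,0,-1,0,0,0,0,0,0,-1]'

```text
time_s: 25.85
eef_pos: [539.4, -137.0, 70.0]
ee_rot: [-0.0, 0.597, 0.802, -0.0]
force: [-0.5, -0.3, 0.8]
grip_width: -0.003
```

```bash
python3 -c "
from h import *
snap('w23');snap('s23','scene');crop('s23','s23c',280,140,100,80,7)"
```

```text
t 25.85 p [ 539.4 -137.    70. ] psi 106.73 z [-1.e-04  1.e-04 -1.e+00] F [-0.5 -0.3  0.8] g -0.003 j6 -0.75
t 25.9 p [ 539.7 -137.1   70.7] psi 106.73 z [ 1.3e-03 -6.0e-04 -1.0e+00] F [-0.8 -0.  -0. ] g -0.002 j6 -0.75
```

View pics/w23.png

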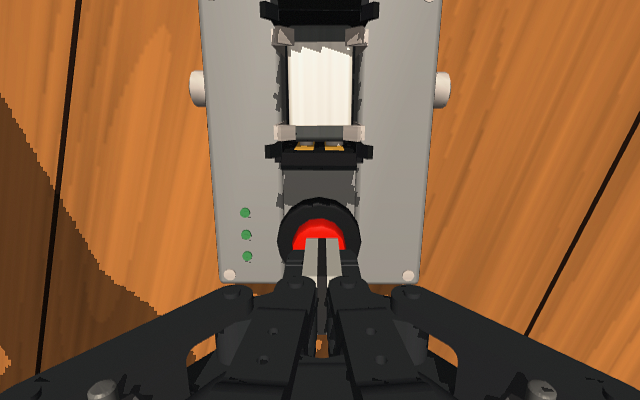

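View pics/s23c.png

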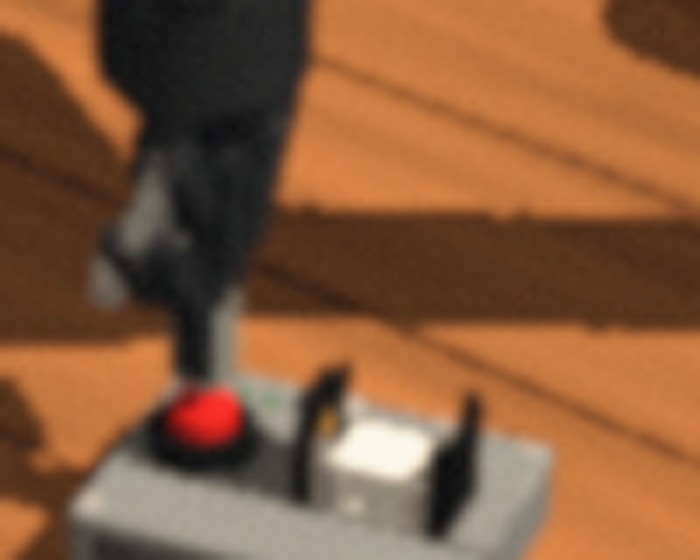

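Fingertips are over the button at (320,240), and all four lips lie on the battery. Pressing.

Request:
carry_out --steps '[0,0,0.5,0,0,0,-1,0,0,0.4,0,0,0,-1,0,0,0.2,0,0,0,-1,0,0,0.2,0,0,0,-1,0,0,0,0,0,0,-1]'

```text
time_s: 26.37
eef_pos: [539.4, -137.0, 56.7]
ee_rot: [0.0, 0.597, 0.802, 0.0]
force: [-0.7, 0.8, 3.1]
grip_width: -0.002
```

Request:
carry_out --steps '[0,0,0.1,0,0,0,-1,0,0,0.1,0,0,0,-1,0,0,0,0,0,0,-1]'

```text
time_s: 26.62
eef_pos: [539.3, -137.0, 54.8]
ee_rot: [0.0, 0.597, 0.802, 0.0]
force: [-0.8, 0.2, 4.2]
grip_width: -0.0
```

Request:
carry_out --steps '[0,0,0.1,0,0,0,-1,0,0,0.05,0,0,0,-1,0,0,0,0,0,0,-1]'

```text
time_s: 26.87
eef_pos: [539.4, -137.0, 54.0]
ee_rot: [0.0, 0.597, 0.802, 0.0]
force: [-2.6, 2.5, 10.5]
grip_width: -0.0
```

The button bottomed at z 54.0 with the force stepping up to 10 N. Retracting and checking.

Request:
carry_out --steps '[0,0,0,0,0,0,-1,0,0,0,0,0,0,-1,0,0,-1,0,0,0,-1,0,0,-3,0,0,0,-1,0,0,-4,0,0,0,-1,0,0,-4,0,0,0,-1,0,0,0,0,0,0,-1,0,0,0,0,0,0,-1]'

```text
time_s: 27.53
eef_pos: [539.9, -137.3, 175.3]
ee_rot: [0.002, 0.597, 0.802, 0.0]
force: [-0.5, 0.0, -2.1]
grip_width: -0.001
```

```bash
python3 -c "
from h import *
snap('w24');snap('t24','top');snap('s24','scene');crop('w24','w24c',200,30,240,230,2.6)"
```

```text
t 27.53 p [ 539.9 -137.3  175.3] psi 106.72 z [ 0.0038 -0.0019 -1.    ] F [-0.5  0.  -2.1] g -0.001 j6 -0.75
t 27.58 p [ 539.1 -136.9  173.3] psi 106.72 z [ 3.e-04 -2.e-04 -1.e+00] F [-0.6  0.7 -0.1] g 0.006 j6 -0.75
t 27.63 p [ 538.7 -136.7  172.3] psi 106.72 z [-1.5e-03  7.0e-04 -1.0e+00] F [ 0.4 -0.1 -0.3] g 0.003 j6 -0.75
```

View pics/w24c.png

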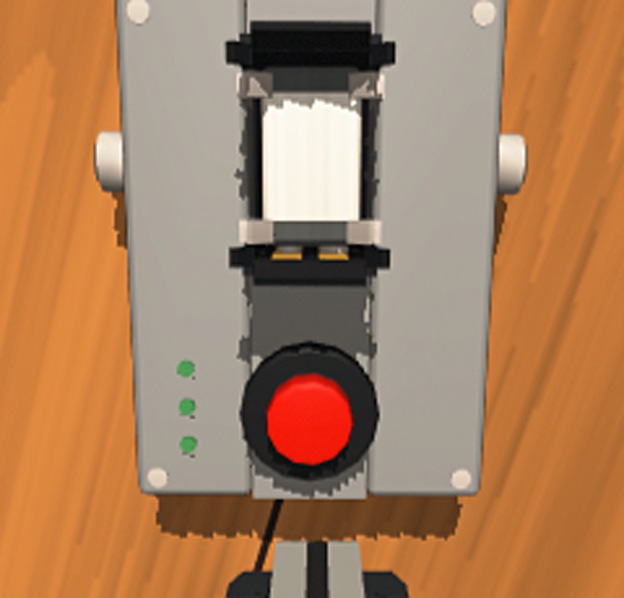

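View pics/s24.png

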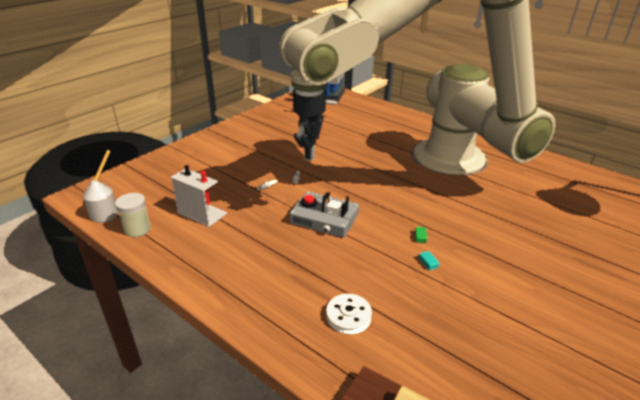

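The close-up shows the battery held under four lips at (255,85), (365,85), (255,232) and (365,232), with its studs at the gold contacts facing the button. The button has come back up, and the bystanders look unmoved.

```bash
python3 -c "
from rig import finish_job
print(finish_job())"
```

```text
the job is handed in; nothing more can be done
None
```

The job is done and handed in at about 28 s: both white batteries are in the magazine, flat with studs towards the red button, and the button was pressed fully down last.

- **First battery:** I pressed it down while gripping it. After release, the wrist picture showed all four lips over its top.
- **Second battery:** It first rubbed the stud-end cheek with about 6 N sideways, so I shifted it roughly 1.5 mm. I then pressed in 0.2–0.3 mm steps at the end and stopped when the height stalled and the reading rose to about 7 N, well under the 20 N limit. After release it stayed down with all four lips over it.
- **Button:** It bottomed at 54.0 mm, the full 6 mm of travel, with the force stepping from about 4 N to 10.5 N. It came back up by itself.

**Last checks:** The last wrist and scene pictures show the stack held down and the arm clear. By eye, the look-alikes and bystanders have not moved.

**Disagreements:**
- The eye estimate of the magazine mouth, about 60–62 mm, was higher than touch, about 57–59 mm. I went by touch.
- The force readings between steps while pressing were only 2–8 N, lower than the stated lip forces. I took them at rest after each step, so short peaks would not show.

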